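# Sweep the offcuts off the carving board into the scrap tray

## Task

Clear the carving board: with the fingertips, sweep all four wood offcuts across the board and off its side into the blue scrap tray, so that they all lie down inside it. Only push them, never pick them up, and do not disturb the half-carved block, the marker, the gouge or the plaster figure.

Things in the scene. Friction and masses are not known exactly. Their poses are not given: they have to be found in the camera images.
- board: Plywood carving board fixed to the bench, 320 mm (x) by 340 mm (y), its top 50 mm above the bench. Origin: centre of its underside; z up. A dark wooden fence, 25 mm deep, rises 30 mm above the top along its far (+x) edge; the other edges are plain. A tray stands against each side (y) edge; which tray is on which side varies.
- scrap_tray: Blue steel scrap tray, empty, fixed against one side edge of the board (1 mm gap). Open box 240 mm (x) by 130 mm (y), 48 mm high, walls and floor 4 mm; its rim is 2 mm lower than the board's top, so things pushed off that edge drop in. Origin: centre of its underside, axes parallel to the board's.
- tool_tray: Wooden tool tray of the same size, fixed against the other side edge of the board, the gouge lying in it. Not for offcuts. Origin at the centre of its underside.
- offcut_a: Loose brown oak offcut, 13 to 22 g. Origin at its middle; it starts flat on the board, x along its length, z up. Rectangular, 46 x 26 x 18 mm, with dark bark on top.
- offcut_b: Loose brown oak offcut, 13 to 22 g. Origin at its middle; it starts flat on the board, x along its length, z up. 48 x 28 x 20 mm, a solid 10 mm base with five upright saw-cut fins on top.
- offcut_c: Loose brown oak offcut, 13 to 22 g. Origin at its middle; it starts flat on the board, x along its length, z up. Rectangular, 40 x 30 x 15 mm.
- offcut_d: Loose brown oak offcut, 13 to 22 g. Origin at its middle; it starts flat on the board, x along its length, z up. Stepped, 36 x 26 mm, 22 mm high over one half (its -x half), 13 mm over the other.
- block: Half-carved wood block with saw-cut fins, 65 mm (its x) x 110 mm (its y) x 80 mm high, 0.45 kg, loose on the board in front of the fence. Origin at the centre of its underside. Leave alone.
- marker: Black marker with blue cap, 110 mm along its x, 12 mm thick, loose on the board in front of the fence beside the block. Origin under its middle. Leave alone.
- gouge: Carving gouge, about 210 mm along its x, wooden handle 21 mm thick, lying in the tool tray below the board's top. Origin 15 mm from its middle, underneath. Leave alone.
- maquette: White plaster figure of a long-necked bird, 84 mm wide at the foot, 170 mm high, standing on the bench off the board's far left corner. Origin at the centre of its foot. Leave alone.

How it is judged:
By the outcome, as a careful person would: the job done as asked, in the order asked, and still so for the second after the job is handed in, with the robot touching nothing.
It also fails if it takes over 67 s, if anything falls off the work surface, if the arm or the gripper's body presses on something with over 40 N, if the wrist force passes 120 N, or if a joint passes its speed limit or range.

## Robot

A 6-joint arm with a two-finger parallel gripper is mounted at the origin on the work surface. World frame = base frame: x ahead of the robot, y to its left, z up, the work surface at z = 0. Lengths are in m, angles in rad, forces in N, time in s.
With the tool pointing down it reaches from about 0.4 to 0.925 m from the base axis. Payload 3.4 kg.
Tool frame: the origin (TCP) lies midway between the tips of the shut fingers; the grasp point (between the pads) lies 19 mm behind it (env.grasp_offset is the distance from the TCP to the grasp point, in m); z points along the fingers, y is the line along which they close (so a half turn about z gives the same grasp; the last joint's range is limited). The gripper opens to 85 mm and grips with 20 to 120 N. Pads are 22 mm wide; open, the fingers measure 114 mm over their backs; the gripper's body (76 mm by 85 mm) begins 54 mm behind the grasp point. The pads swing forward as they close: fully open they stand 13 mm farther back than shut.
Start: joints at [-1.22, 0.307, 1.506, -0, 1.328, -0.073], TCP at [0.237, -0.524, 0.231] pointing down, gripper open.
Joint ranges: [-3.12, 3.12], [-1.05, 2.28], [0.14, 2.33], [-1.42, 4.57], [0.1, 2.73], [-2.68, 2.68]. Speed limits (rad/s): [2.57, 2.57, 3.14, 3.14, 3.14, 3.14].

## Interface

Orientations are given as a unit quaternion [w, x, y, z].
In Python, from cell import env, cams, ticket gives the robot as it stands.
- The arm moves only by the tool carry_out, never from a script. Its argument "moves" is a list of rows, each a list of 5 numbers: the shift along the tool's x, y, z in mm, then the turn about the tool's z in degrees, then the opening, from 0 (shut) to 1 (fully open). In form: [[tx, ty, tz, twist, gripper], ...]. A call has 1 to 10 rows; each row shifts and turns the commanded pose from where the row before left it, along the tool's axes as they then stand; what a row does not reach is not made up. A row lasts 1/8 s, in which the tool goes at most 62.5 mm and 10.7 degrees, less where a joint would pass 70% of its speed; a pose out of reach is approached as far as the arm can. A call is refused whole if a number of a shift passes 62.5 or a number of a turn 10.7, either way. A call with a gripper value outside its range is refused whole. The fingers move at their own pace and stop on an object; "grip_force" is the grip in N (left out, the last holds). Time passes only in rows, so rows that do not move let the fingers close. It gives the time, the measured TCP pose, the force, the opening and the grip force at its end, in the units of the state.
- env.read_state(): the state, without advancing time (a new reading comes with each control period).
- cams.grab_frame(name): name is "scene" or "top" or "wrist"; returns (picture, depth): 420x560x3 uint8, blue, green, red; 420x560 float32, m along the optical axis (not along the pixel's ray), 0 where there is no reading.
- cams.calibration(name): a dict with "mtx" (3x3 intrinsics, pixels), "view" (4x4, takes a point from world to camera coordinates). Camera axes: x right, y up, looking along -z (the intrinsics and any distortion apply to the point x, -y, -z); pixel columns grow to the right and rows downward; lengths in m; the calibration is good to about 2 mm. A picture is of the moment at which its call begins: read the wrist's pose just before it. calibration takes no time and is no camera call; for the wrist camera it gives the pose at the moment of the call.
- ticket.finish_job(): hands the job in; it is judged then, once.
The state is a dict: "time": time; "joint_positions": joint angles; "joint_vel": joint speeds; "tau": joint torques, N m; "tool_pos": TCP position; "orientation": TCP orientation; "force": force on the tool from outside, world axes, zero at the start; "torque": the same for the moment, N m; "opening": finger opening in m; "grasp_force": force on a finger pad.
Only numpy, scipy, OpenCV 4.12 (cv2) and the standard library are available. Lean on these libraries where they do the work, as an engineer would, in place of code of your own. Each camera call takes 0.05 s, during which the arm holds its last target. There are 200 camera calls.

## Working session

There is one attempt and no reset: what is moved stays moved. The work goes in short steps, Python scripts to look and compute and a tool call to move; the robot and the scene stay as the last step left them, time stands still between calls to the robot, and variables do not carry over. Pictures are saved under pics/ and viewed, at most 10 in all, crops included, and the job is handed in when it is done.

Besides the shell and the picture viewer there is one more tool, called after "Request:" as name(argument=value, ...), one argument or row to a line, values as JSON. carry_out: Moves the arm, as the interface text tells. Its arguments: {"type":"object","properties":{"moves":{"type":"array"},"grip_force":{"type":"number"}},"required":["moves"]}

```bash
mkdir -p pics
cat > h.py <<'E'
import numpy as np, cv2
from cell import env, cams, ticket
def cloud(name):
    im,d=cams.grab_frame(name); c=cams.calibration(name); K=np.array(c["mtx"]); V=np.array(c["view"])
    v,u=np.mgrid[0:420,0:560]; x=(u-K[0,2])/K[0,0]*d; y=(v-K[1,2])/K[1,1]*d
    P=np.stack([x,-y,-d,np.ones_like(d)],-1)@np.linalg.inv(V).T
    P=P[...,:3]; P[d==0]=np.nan
    return im,P
E
python3 - <<'E'
from h import *
s=env.read_state(); print(s)
im,P=cloud("top"); cv2.imwrite("pics/top.png",im); np.save("P.npy",P); np.save("im.npy",im)
for v in range(20,420,40): print([tuple(np.round(P[v,u]*1000).tolist()) for u in range(20,560,65)])
E
```

```text
{'time': 0.0, 'joint_positions': array([-1.21951025e+00,  3.07558073e-01,  1.50768656e+00,  2.45206672e-05,
        1.32841456e+00, -7.34929302e-02]), 'joint_vel': array([-1.36836448e-03,  1.17326122e-03, -5.25114448e-07, -1.32161635e-03,
        1.42813964e-03,  1.15306567e-03]), 'tau': array([ 1.87465150e-03, -4.57546699e+01, -2.51919419e+01,  3.39330436e-04,
        1.30670343e-02,  8.04423536e-06]), 'tool_pos': array([ 0.23671268, -0.52323475,  0.23038464]), 'orientation': array([-1.02496469e-03,  9.77530108e-01,  2.10793311e-01, -1.31272100e-04]), 'force': array([-0.0750755 ,  0.08886735, -0.4474956 ]), 'torque': array([ 0.01679556,  0.01529912, -0.0031197 ]), 'grasp_force': 0.0, 'opening': 0.08550780206813195}
[(1899.0, 1004.0, -750.0), (1850.0, 708.0, -756.0), (1795.0, 407.0, -753.0), (1738.0, 108.0, -748.0), (1684.0, -189.0, -747.0), (1636.0, -488.0, -752.0), (1583.0, -787.0, -752.0), (1521.0, -1076.0, -738.0), (1472.0, -1376.0, -744.0)]
[(1687.0, 1011.0, -748.0), (1633.0, 718.0, -745.0), (1585.0, 429.0, -749.0), (1538.0, 138.0, -757.0), (1481.0, -154.0, -749.0), (1427.0, -44
[... 978 characters left out ...]
 15.0, 49.0), (474.0, -122.0, 48.0), (452.0, -273.0, 2.0), (427.0, -418.0, -2.0), (402.0, -562.0, -2.0)]
[(516.0, 593.0, -0.0), (491.0, 452.0, -1.0), (466.0, 311.0, -0.0), (441.0, 169.0, 3.0), (416.0, 29.0, 52.0), (392.0, -112.0, -1.0), (367.0, -252.0, 3.0), (342.0, -394.0, -1.0), (317.0, -534.0, 0.0)]
[(430.0, 596.0, 1.0), (406.0, 458.0, 1.0), (382.0, 320.0, -1.0), (357.0, 182.0, -0.0), (333.0, 44.0, -2.0), (309.0, -94.0, -0.0), (284.0, -233.0, -1.0), (260.0, -371.0, -1.0), (236.0, -509.0, -1.0)]
[(348.0, 600.0, -0.0), (325.0, 464.0, -0.0), (301.0, 329.0, -2.0), (277.0, 193.0, 1.0), (253.0, 58.0, -2.0), (230.0, -77.0, 3.0), (205.0, -213.0, -2.0), (181.0, -350.0, -4.0), (158.0, -483.0, 0.0)]
```

View pics/top.png

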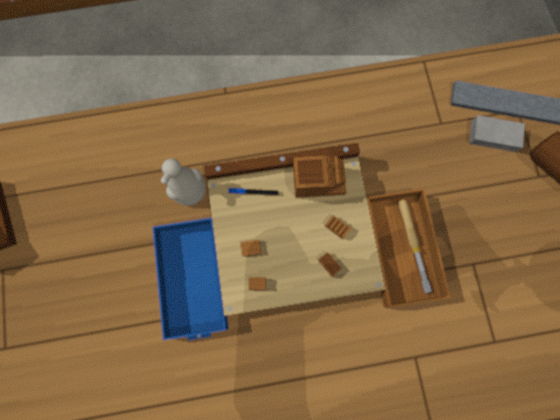

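The top view shows the blue tray on the left (+y) side at about (190,280). The offcuts are at (251,248), (258,284), (337,227) and (330,265), the marker at (253,191), the block at (318,175) and the bird at (185,185).

Run:
```python
from h import *
P=np.load("P.npy"); im=np.load("im.npy"); z=P[...,2]
hsv=cv2.cvtColor(im,cv2.COLOR_BGR2HSV)
roi=np.zeros(z.shape,bool); roi[140:345,150:450]=1
# board top
b=roi&(abs(z-.05)<.006); b=cv2.morphologyEx(b.astype(np.uint8),cv2.MORPH_OPEN,np.ones((5,5)))
n,l,st,_=cv2.connectedComponentsWithStats(b); k=1+st[1:,4].argmax()
r=cv2.minAreaRect((P[l==k][:,:2]*1000).astype(np.float32)); print("board",r,cv2.boxPoints(r).round().tolist())
m=(roi&(hsv[...,0]>100)&(hsv[...,0]<125)&(hsv[...,1]>120)&(z>-.01)).astype(np.uint8)
n,l,st,_=cv2.connectedComponentsWithStats(m)
for k in range(1,n):
    if st[k,4]>30:
        q=P[l==k]; r=cv2.minAreaRect((q[:,:2]*1000).astype(np.float32)); print("blue",st[k],r,cv2.boxPoints(r).round().tolist())
h=(roi&(z>.056)).astype(np.uint8)
n,l,st,_=cv2.connectedComponentsWithStats(h)
for k in range(1,n):
    if st[k,4]>12:
        q=P[l==k]; r=cv2.minAreaRect((q[:,:2]*1000).astype(np.float32)); print("obj",st[k],np.round(np.median(q,0)*1000),"zmax",q[:,2].max().round(3),np.round(r[0]),np.round(r[1]),round(r[2]),cv2.boxPoints(r).round().tolist())
```

```text
board ((550.1099853515625, -23.905807495117188), (350.29998779296875, 296.39923095703125), 89.01126861572266) [[399.0, -196.0], [695.0, -202.0], [701.0, 149.0], [405.0, 154.0]]
blue [229 189  18   4  67] ((661.5057373046875, 79.61632537841797), (37.367088317871094, 7.738222122192383), 80.52914428710938) [[655.0, 62.0], [662.0, 61.0], [668.0, 97.0], [661.0, 99.0]]
blue [ 154  219   73  120 6843] ((492.3414001464844, 212.50958251953125), (128.25506591796875, 246.75283813476562), 89.2462387084961) [[368.0, 150.0], [615.0, 147.0], [617.0, 275.0], [370.0, 278.0]]
obj [ 204  143  156   55 3922] [685. -72.  82.] zmax 0.136 [670. -26.] [340. 106.] 88 [[612.0, -194.0], [718.0, -197.0], [727.0, 143.0], [621.0, 146.0]]
obj [ 161  159   40   39 1088] [690. 190.  99.] zmax 0.172 [697. 191.] [54. 82.] 39 [[650.0, 206.0], [701.0, 142.0], [743.0, 177.0], [692.0, 240.0]]
obj [228 188  51   8 267] [654.  49.  61.] zmax 0.067 [654.  47.] [110.  12.] 77 [[636.0, -5.0], [648.0, -8.0], [672.0, 99.0], [660.0, 102.0]]
obj [325 215  26  24 316] [ 544. -116.   68.] zmax 0.074 [ 545. -117.] [48. 29.] 42 [[518.0, -123.0], [537.0, -144.0], [572.0, -112.0], [553.0, -91.0]]
obj [240 240  21  17 280] [532.  72.  65.] zmax 0.069 [532.  72.] [40. 30.] 88 [[517.0, 53.0], [547.0, 52.0], [548.0, 92.0], [518.0, 93.0]]
obj [318 252  23  25 291] [469. -84.  68.] zmax 0.073 [470. -85.] [46. 26.] 29 [[443.0, -84.0], [456.0, -107.0], [496.0, -85.0], [483.0, -62.0]]
obj [248 277  18  14 234] [456.  71.  65.] zmax 0.076 [457.  71.] [36. 26.] 80 [[441.0, 55.0], [467.0, 51.0], [472.0, 87.0], [447.0, 91.0]]
```

Request:
carry_out(
  moves=[
    [0, 0, 0, -9.25, 0.16],
    [0, 0, 0, -9.25, 0.16],
    [0, 0, 0, -9.25, 0.16],
    [0, 0, 0, -9.25, 0.16],
    [0, 0, 0, -9.25, 0.16],
    [0, 0, 0, -9.25, 0.16],
    [0, 0, 0, -9.25, 0.16],
    [46, 24, 0, 0, 0.16],
    [46, 24, 0, 0, 0.16],
    [46, 24, 0, 0, 0.16],
  ],
  grip_force=20,
)

```text
time: 1.3
tool_pos: [0.3114, -0.3854, 0.2306]
orientation: [-0.001, 0.713, 0.701, 0.0]
force: [0.7, -0.4, 1.2]
opening: 0.0132
grasp_force: 0.0
```

Request:
carry_out(
  moves=[
    [46, 24, 0, 0, 0.16],
    [46, 24, 0, 0, 0.16],
    [46, 24, 0, 0, 0.16],
    [46, 24, 0, 0, 0.16],
    [46, 24, 0, 0, 0.16],
    [46, 24, 0, 0, 0.16],
    [46, 24, 0, 0, 0.16],
    [46, 24, 10, 0, 0.16],
    [40, 20, 30, 0, 0.16],
    [0, 0, 0, 0, 0.16],
  ],
)

```text
time: 2.55
tool_pos: [0.5286, 0.0202, 0.1885]
orientation: [-0.002, 0.711, 0.703, -0.002]
force: [-0.4, -0.7, 0.0]
opening: 0.0139
grasp_force: 0.0
```

Request:
carry_out(
  moves=[
    [0, 3, 50, 0, 0.16],
    [0, 0, 50, 0, 0.16],
    [0, 0, 24, 0, 0.16],
    [0, 0, 7, 0, 0.16],
    [0, 0, 0, 0, 0.16],
  ],
)

```text
time: 3.18
tool_pos: [0.5327, 0.0168, 0.0606]
orientation: [0.0, 0.713, 0.701, -0.0]
force: [0.3, 0.4, -0.2]
opening: 0.0134
grasp_force: 0.0
```

Run:
```python
from h import *
a,_=cams.grab_frame("scene"); b,_=cams.grab_frame("wrist")
cv2.imwrite("pics/s1.png",np.hstack([cv2.resize(a,(400,300)),cv2.resize(b,(400,300))]))
```

```text
(no output)
```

View pics/s1.png

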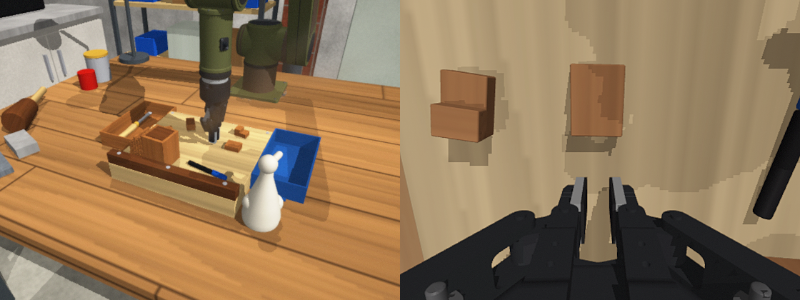

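The wrist view shows the fingers (575–620, 180–260) squarely behind c (597,100), with d at (462,105) on the left. I'll lower slightly and sweep.

Request:
carry_out(
  moves=[
    [5, 0, 5, 0, 0.16],
    [15, 0, 0, 0, 0.16],
    [20, 0, 0, 0, 0.16],
    [20, 0, 0, 0, 0.16],
    [22, 0, 0, 0, 0.16],
    [22, 0, 0, 0, 0.16],
    [22, 0, 0, 0, 0.16],
    [22, 0, 0, 0, 0.16],
    [15, 0, 0, 0, 0.16],
    [0, 0, 0, 0, 0.16],
  ],
)

```text
time: 4.53
tool_pos: [0.5351, 0.182, 0.0553]
orientation: [0.0, 0.712, 0.702, 0.0]
force: [-0.2, -0.8, -0.5]
opening: 0.0137
grasp_force: 0.0
```

Run:
```python
from h import *
a,_=cams.grab_frame("scene"); b,_=cams.grab_frame("wrist")
cv2.imwrite("pics/s2.png",np.hstack([cv2.resize(a,(400,300)),cv2.resize(b,(400,300))]))
```

```text
(no output)
```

View pics/s2.png

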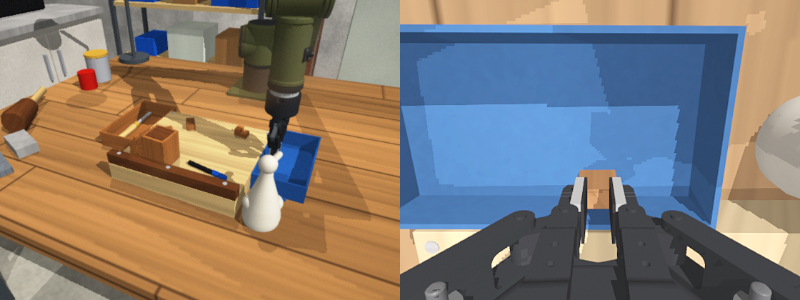

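Request:
carry_out(
  moves=[
    [0, 0, -45, 0, 0.16],
    [-40, -20, 0, 0, 0.16],
    [-40, -20, 0, 0, 0.16],
    [-40, -20, 0, 0, 0.16],
    [-44, -18, 0, 0, 0.16],
    [0, 0, 0, 0, 0.16],
  ],
)

```text
time: 5.38
tool_pos: [0.4522, 0.0148, 0.1002]
orientation: [-0.001, 0.715, 0.7, -0.001]
force: [0.3, 0.6, 0.3]
opening: 0.0135
grasp_force: 0.0
```

```bash
cat >> h.py <<'E'
def tray(name="top"):
    im,P=cloud(name); z=P[...,2]; hsv=cv2.cvtColor(im,cv2.COLOR_BGR2HSV)
    br=((hsv[...,0]<30)&(hsv[...,1]>60)|(hsv[...,2]<50))
    m=br&(P[...,0]>.38)&(P[...,0]<.605)&(P[...,1]>.153)&(P[...,1]<.27)&(z<.08)
    b=(z>.056)&(z<.085)&(P[...,0]>.40)&(P[...,0]<.6)&(P[...,1]>-.18)&(P[...,1]<.15)
    for nm,mm in (("tray",m),("board",b)):
        n,l,st,_=cv2.connectedComponentsWithStats(mm.astype(np.uint8))
        for k in range(1,n):
            if st[k,4]>25:
                q=P[l==k]; r=cv2.minAreaRect((q[:,:2]*1000).astype(np.float32))
                print(nm,st[k,4],"z",np.round(np.percentile(q[:,2],[5,50,95]),3),np.round(r[0]),np.round(r[1]),round(r[2]),cv2.boxPoints(r).round().tolist())
    return im
E
python3 - <<'E'
from h import *
print(env.read_state()["tool_pos"]); tray()
E
```

```text
[0.45217213 0.01481734 0.10024532]
tray 108 z [0.025 0.044 0.046] [533. 167.] [30. 14.] 4 [[518.0, 173.0], [519.0, 159.0], [548.0, 161.0], [547.0, 175.0]]
board 131 z [0.058 0.068 0.072] [ 541. -131.] [45. 22.] 6 [[518.0, -122.0], [520.0, -144.0], [565.0, -139.0], [562.0, -117.0]]
```

Request:
carry_out(
  moves=[
    [0, 4, 30, 0, 0.16],
    [0, 0, 15, 0, 0.16],
    [0, 0, 0, 0, 0.16],
    [8, 0, 0, 0, 0.16],
    [17, 0, 0, 0, 0.16],
    [30, 0, 0, 0, 0.16],
    [40, 0, 0, 0, 0.16],
    [42, 0, 0, 0, 0.16],
    [0, 0, 0, 0, 0.16],
    [0, 0, -40, 0, 0.16],
  ],
)

```text
time: 6.68
tool_pos: [0.458, 0.1551, 0.0938]
orientation: [-0.002, 0.712, 0.702, -0.003]
force: [1.0, 0.0, 0.3]
opening: 0.0135
grasp_force: 0.0
```

Request:
carry_out(
  moves=[
    [-50, 0, -10, 0, 0.16],
    [-60, 0, 0, 0, 0.16],
    [-60, 0, 0, 0, 0.16],
    [0, 0, 0, 0, 0.16],
  ],
)

```text
time: 7.18
tool_pos: [0.4581, -0.0191, 0.1059]
orientation: [0.001, 0.715, 0.699, 0.0]
force: [-0.2, 0.5, -0.2]
opening: 0.014
grasp_force: 0.0
```

Run:
```python
from h import *
print(env.read_state()["tool_pos"]); im=tray(); cv2.imwrite("pics/t3.png",cv2.resize(im[130:350,140:460],None,fx=2.4,fy=2.4))
```

```text
[ 0.45811845 -0.01905379  0.10592653]
tray 111 z [0.023 0.043 0.046] [533. 167.] [14. 30.] 89 [[518.0, 161.0], [548.0, 160.0], [548.0, 174.0], [518.0, 175.0]]
tray 212 z [0.022 0.026 0.028] [459. 224.] [37. 27.] 87 [[444.0, 207.0], [472.0, 205.0], [474.0, 242.0], [446.0, 244.0]]
```

View pics/t3.png

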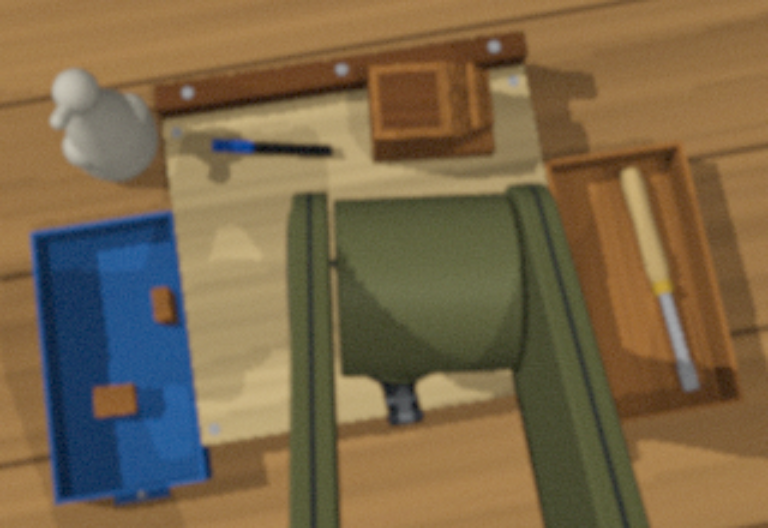

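d lies flat in the tray at pixel (115,400) in this crop; c is at (163,305), standing on end near the wall. I'll tip c over by lightly pressing and dragging its top edge towards +y.

Request:
carry_out(
  moves=[
    [50, 18, 0, 0, 0.16],
    [50, 18, 0, 0, 0.16],
    [50, 18, 0, 0, 0.16],
    [50, 18, 0, 0, 0.16],
    [0, 0, 30, 0, 0.16],
    [0, 0, 20, 0, 0.16],
    [0, 0, 5, 0, 0.16],
    [0, 0, 0, 0, 0.16],
  ],
)

```text
time: 8.22
tool_pos: [0.5327, 0.1844, 0.0503]
orientation: [-0.0, 0.712, 0.702, -0.0]
force: [-0.2, 0.4, -0.1]
opening: 0.0136
grasp_force: 0.0
```

Request:
carry_out(
  moves=[
    [-6, 0, 0, 0, 0.16],
    [0, 0, 5, 0, 0.16],
    [0, 0, 2, 0, 0.16],
    [0, 0, 0, 0, 0.16],
  ],
)

```text
time: 8.72
tool_pos: [0.5335, 0.1773, 0.0443]
orientation: [0.0, 0.713, 0.701, 0.0]
force: [-1.3, -0.4, 7.5]
opening: 0.0139
grasp_force: 3.3
```

Contact with 7.5 N. Now drag +y.

Request:
carry_out(
  moves=[
    [5, 0, 0.5, 0, 0.16],
    [8, 0, 1, 0, 0.16],
    [10, 0, 0, 0, 0.16],
    [10, 0, 0, 0, 0.16],
    [0, 0, -40, 0, 0.16],
    [-62, 0, -20, 0, 0.16],
    [-62, 0, 0, 0, 0.16],
    [-62, 0, 0, 0, 0.16],
    [0, 0, 0, 0, 0.16],
  ],
)

```text
time: 9.85
tool_pos: [0.5306, 0.0231, 0.1008]
orientation: [0.0, 0.715, 0.699, -0.001]
force: [0.4, 0.2, -0.6]
opening: 0.0135
grasp_force: 0.0
```

Run:
```python
from h import *
print(env.read_state()["tool_pos"]); im=tray()
```

```text
[0.53056365 0.0231237  0.10081229]
tray 239 z [0.016 0.019 0.021] [534. 195.] [39. 29.] 89 [[519.0, 176.0], [548.0, 175.0], [549.0, 214.0], [519.0, 215.0]]
tray 213 z [0.022 0.026 0.028] [458. 224.] [36. 27.] 83 [[442.0, 207.0], [469.0, 204.0], [473.0, 240.0], [447.0, 244.0]]
board 195 z [0.058 0.069 0.072] [ 545. -117.] [47. 28.] 42 [[518.0, -123.0], [536.0, -144.0], [572.0, -112.0], [553.0, -91.0]]
```

Request:
carry_out(
  moves=[
    [52, -10, 0, 0, 0],
    [52, -10, 0, 0, 0],
    [52, -10, 0, 0, 0],
    [51, -10, 0, 0, 0],
    [0, 0, 40, 0, 0],
    [0, 0, 35, 0, 0],
    [0, 0, 11, 0, 0],
    [0, 0, 0, 0, 0],
  ],
)

```text
time: 10.9
tool_pos: [0.4934, 0.2353, 0.0144]
orientation: [-0.0, 0.712, 0.702, -0.001]
force: [-1.2, -0.5, -0.0]
opening: -0.0002
grasp_force: 0.0
```

Request:
carry_out(
  moves=[
    [-8, -8, 0, 0, 0],
    [0, -14, 0, 0, 0],
    [0, -14, 0, 0, 0],
    [0, -14, 0, 0, 0],
    [0, -14, 0, 0, 0],
    [0, 2, -60, 0, 0],
    [-10, 48, 0, 0, 0],
    [-12, 48, 0, 0, 0],
    [-10, 48, 0, 0, 0],
    [0, 0, 0, 0, 0],
  ],
)

```text
time: 12.15
tool_pos: [0.5794, 0.1929, 0.0751]
orientation: [0.001, 0.713, 0.701, 0.002]
force: [-0.0, -0.2, -0.6]
opening: -0.0004
grasp_force: 0.0
```

Request:
carry_out(
  moves=[
    [0, 0, 50, 0, 0],
    [0, 0, 12, 0, 0],
    [0, -14, 0, 0, 0],
    [0, -14, 0, 0, 0],
    [0, -14, 0, 0, 0],
    [0, 3, -50, 0, 0],
    [-50, -10, -40, 0, 0.16],
    [-60, -12, 0, 0, 0.16],
    [-60, -12, 0, 0, 0.16],
    [-60, -12, 0, 0, 0.16],
  ],
)

```text
time: 13.4
tool_pos: [0.4862, -0.0347, 0.1029]
orientation: [0.001, 0.712, 0.702, 0.001]
force: [-0.3, -0.6, -0.2]
opening: 0.0138
grasp_force: 0.0
```

Request:
carry_out(
  moves=[
    [-60, -12, 0, 0, 0.16],
    [-50, -12, 0, 0, 0.16],
    [0, 0, 0, 0, 0.16],
  ],
)

```text
time: 13.78
tool_pos: [0.4604, -0.1459, 0.1026]
orientation: [0.001, 0.715, 0.7, 0.0]
force: [-0.1, 0.3, -0.5]
opening: 0.0138
grasp_force: 0.0
```

Run:
```python
from h import *
print(env.read_state()["tool_pos"]); im=tray()
```

```text
[ 0.46040292 -0.14590837  0.10257515]
tray 243 z [0.016 0.019 0.021] [500. 194.] [38. 29.] 88 [[485.0, 176.0], [514.0, 174.0], [516.0, 213.0], [486.0, 214.0]]
tray 209 z [0.022 0.026 0.028] [394. 224.] [36. 25.] 86 [[381.0, 207.0], [406.0, 205.0], [408.0, 241.0], [383.0, 243.0]]
board 316 z [0.058 0.068 0.073] [ 545. -117.] [48. 28.] 42 [[517.0, -123.0], [537.0, -144.0], [572.0, -111.0], [553.0, -91.0]]
board 292 z [0.064 0.068 0.07 ] [470. -85.] [46. 26.] 29 [[443.0, -84.0], [456.0, -107.0], [496.0, -85.0], [484.0, -62.0]]
```

Request:
carry_out(
  moves=[
    [0, 7, 32, 0, 0.16],
    [0, 0, 15, 0, 0.16],
    [0, 0, 0, 0, 0.16],
    [15, 0, 0, 0, 0.16],
    [12, 0, 0, 0, 0.16],
    [14, 0, 0, 0, 0.16],
    [14, 0, 0, 0, 0.16],
    [16, 0, 0, 0, 0.16],
    [18, 0, 0, 0, 0.16],
    [0, 0, 0, 0, 0.16],
  ],
)

```text
time: 15.08
tool_pos: [0.4695, -0.0528, 0.0545]
orientation: [-0.0, 0.712, 0.702, -0.0]
force: [-0.2, 0.0, 0.3]
opening: 0.0136
grasp_force: 0.0
```

Run:
```python
from h import *
print(env.read_state()["tool_pos"])
a,_=cams.grab_frame("wrist"); cv2.imwrite("pics/w4.png",cv2.resize(a,(400,300)))
```

```text
[ 0.46946369 -0.05281387  0.05448985]
```

View pics/w4.png

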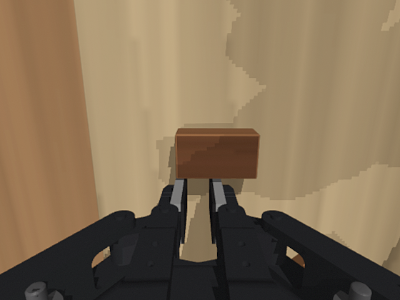

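a lies square across the fingers (217,155), about 8 mm right of centre. I'll recentre and sweep it off, drifting −x.

Request:
carry_out(
  moves=[
    [-6, 8, 0, 0, 0.16],
    [9, 0, 0, 0, 0.16],
    [18, -4, 0, 0, 0.16],
    [26, -6, 0, 0, 0.16],
    [32, -8, 0, 0, 0.16],
    [38, -9, 0, 0, 0.16],
    [42, -8, 0, 0, 0.16],
    [42, 0, 0, 0, 0.16],
    [0, 0, 0, 0, 0.16],
    [0, 0, -45, 0, 0.16],
  ],
)

```text
time: 16.38
tool_pos: [0.4422, 0.147, 0.0973]
orientation: [-0.002, 0.712, 0.702, -0.004]
force: [1.9, 0.5, -0.2]
opening: 0.0136
grasp_force: 0.0
```

Request:
carry_out(
  moves=[
    [-60, 20, 0, 0, 0.16],
    [-60, 20, 0, 0, 0.16],
    [-60, 20, 0, 0, 0.16],
    [-60, 20, 0, 0, 0.16],
    [-62, 14, 0, 0, 0.16],
    [-30, 0, 0, 0, 0.16],
    [0, 0, 0, 0, 0.16],
  ],
)

```text
time: 17.25
tool_pos: [0.5328, -0.185, 0.0992]
orientation: [-0.0, 0.714, 0.7, -0.0]
force: [0.1, 0.9, -0.1]
opening: 0.0136
grasp_force: 0.0
```

Run:
```python
from h import *
print(env.read_state()["tool_pos"]); im=tray()
```

```text
[ 0.53276939 -0.18499602  0.09917775]
tray 243 z [0.016 0.019 0.021] [500. 194.] [39. 29.] 87 [[484.0, 176.0], [513.0, 174.0], [516.0, 213.0], [487.0, 215.0]]
tray 274 z [0.016 0.022 0.024] [447. 218.] [25. 45.] 88 [[424.0, 206.0], [470.0, 205.0], [470.0, 230.0], [425.0, 232.0]]
tray 209 z [0.022 0.025 0.028] [395. 224.] [36. 25.] 89 [[383.0, 206.0], [408.0, 206.0], [408.0, 242.0], [383.0, 242.0]]
board 312 z [0.058 0.068 0.072] [ 545. -118.] [48. 29.] 42 [[518.0, -123.0], [537.0, -144.0], [572.0, -112.0], [553.0, -91.0]]
```

Request:
carry_out(
  moves=[
    [0, 18, 30, 0, 0.16],
    [0, 0, 13, 0, 0.16],
    [0, 0, 0, 0, 0.16],
    [17, 0, 0, 0, 0.16],
    [12, 0, 0, 0, 0.16],
    [14, 0, 0, 0, 0.16],
    [14, 0, 0, 0, 0.16],
    [16, 0, 0, 0, 0.16],
    [18, 0, 0, 0, 0.16],
    [0, 0, 0, 0, 0.16],
  ],
)

```text
time: 18.55
tool_pos: [0.5528, -0.0901, 0.0565]
orientation: [-0.0, 0.712, 0.702, -0.0]
force: [-0.6, -0.4, -0.2]
opening: 0.0137
grasp_force: 0.0
```

Run:
```python
from h import *
print(env.read_state()["tool_pos"])
a,_=cams.grab_frame("wrist"); cv2.imwrite("pics/w5.png",cv2.resize(a,(400,300)))
```

```text
[ 0.55276061 -0.0900971   0.05646844]
```

View pics/w5.png

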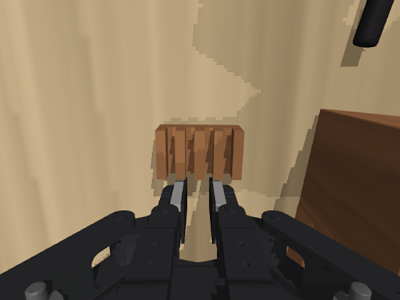

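b is square and centred on the fingers (199,150); the block (350,200) and marker (375,20) are clear to the right.

Request:
carry_out(
  moves=[
    [14, 1, 0, 0, 0.16],
    [22, 1, 0, 0, 0.16],
    [28, 1, 0, 0, 0.16],
    [30, 1, 0, 0, 0.16],
    [32, 0, 0, 0, 0.16],
    [34, 0, 0, 0, 0.16],
    [38, 0, 0, 0, 0.16],
    [40, 0, 0, 0, 0.16],
    [0, 0, 0, 0, 0.16],
    [0, 0, -45, 0, 0.16],
  ],
)

```text
time: 19.85
tool_pos: [0.5575, 0.1458, 0.0985]
orientation: [-0.002, 0.712, 0.702, -0.004]
force: [0.2, 0.2, -0.2]
opening: 0.0138
grasp_force: 0.0
```

Request:
carry_out(
  moves=[
    [-60, -20, -10, 0, 0.16],
    [-60, -20, -20, 0, 0.16],
    [-60, -10, -30, 0, 0.16],
    [-60, 0, 0, 0, 0.16],
    [0, 0, 0, 0, 0.16],
  ],
)

```text
time: 20.48
tool_pos: [0.5095, -0.0882, 0.1585]
orientation: [0.001, 0.715, 0.699, -0.0]
force: [0.4, -0.3, -0.5]
opening: 0.0135
grasp_force: 0.0
```

Run:
```python
from h import *
print(env.read_state()["tool_pos"]); im=tray(); cv2.imwrite("pics/t6.png",cv2.resize(im[130:350,140:460],None,fx=2.4,fy=2.4))
```

```text
[ 0.50955    -0.08822215  0.15847672]
tray 294 z [0.019 0.024 0.027] [563. 211.] [28. 53.] 89 [[536.0, 197.0], [589.0, 196.0], [590.0, 225.0], [537.0, 225.0]]
tray 243 z [0.016 0.019 0.021] [500. 194.] [39. 29.] 87 [[484.0, 176.0], [513.0, 174.0], [515.0, 213.0], [487.0, 215.0]]
tray 276 z [0.016 0.022 0.024] [448. 219.] [27. 45.] 87 [[424.0, 207.0], [470.0, 204.0], [471.0, 231.0], [426.0, 233.0]]
tray 213 z [0.022 0.026 0.028] [395. 224.] [36. 25.] 86 [[381.0, 207.0], [406.0, 205.0], [408.0, 242.0], [383.0, 243.0]]
```

View pics/t6.png

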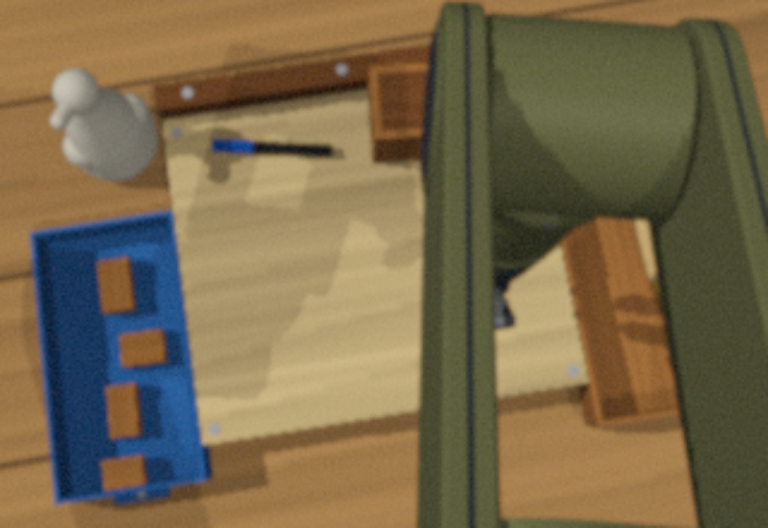

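The crop shows all four offcuts lying in the tray at (115,285), (142,348), (123,410) and (123,472). The board is clear of offcuts, and the marker, bird and visible part of the block are where they were.

```bash
python3 -c "
from h import *
print(ticket.finish_job())"
```

```text
the job is handed in; nothing more can be done
None
```

I swept all four offcuts off the board into the blue scrap tray, where they lie flat, and handed the job in at about 20.5 s; offcut c first landed on end, so I tipped it flat with the fingertips, and I didn't touch the block, marker, gouge or figure.

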